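Seat the tester in its foam and snap the case lid shut

TASK

One of the two pocket testers is still standing proud of its cutout in the case's foam: press it down until it is fully home, level with its neighbour. Then set the lid squarely on the case and let go of it, and finally press the lid straight down until the clips on both sides have snapped over the rim. Leave the glassware and the bottle where they stand.

Things in the scene. Friction and masses are not known exactly. Their poses are not given: they have to be found in the camera images.
- case: Open light grey plastic carrying case, fixed to the bench: 180 mm (x) by 120 mm (y), rim 60 mm high, walls 5 mm, lined with dark foam whose top lies 18 mm below the rim. Two parallel cutouts along x, 133 x 35 mm, centred at y = +25 and -25 mm, floor 20 mm above the case's underside. Origin: centre of the underside, at bench height; z up.
- case_centre (a point): Centre of the case's mouth, at rim height (60 mm above the bench); axes as the case.
- bead_mid_l (a point): Outermost point of the rim's springy round bead outside the case's long wall on its +y side, 42 mm above the bench; the bead is 60 mm long in x, 4 mm proud of the wall, and gives inward when a clip is pressed past it.
- bead_mid_r (a point): Outermost point of the rim's springy round bead outside the case's long wall on its -y side, 42 mm above the bench; the bead is 60 mm long in x, 4 mm proud of the wall, and gives inward when a clip is pressed past it.
- proud_mid (a point): Centre (half-way up) of the white pocket tester, 130 x 32 x 28 mm (x along the cutout), that stands about 18 mm proud in one of the two cutouts (it varies which), held up by foam ribs at its ends. Its top is 14 mm above this point. Pressed down on the middle of its top, one end gives at 3 to 5 N, the other at 9 to 13 N; then it stays down. Home: this point 34 mm, its top 48 mm above the bench.
- seated_mid (a point): Centre (half-way up) of the other, identical tester, already home in the other cutout (this point 34 mm above the bench); leave it there.
- lid_grip (a point): Centre of the bar handle on the loose light grey lid, which starts on the bench standing on its two clip arms. The bar lies along the lid's x (its long side): 100 mm long, 18 mm wide, 18 mm high, on two posts near its ends. 29 mm above the plate's top, 60 mm above the arms' underside. Lid on the case: about 105 mm above the bench when resting unsnapped, 94 mm when snapped home. Lid 0.3 kg.
- lid_plate (a point): Centre of the underside of the lid's plate (186 x 126 x 5 mm). Below it a lip 15 mm deep, rounded underneath, enters the case with 1 mm play each side; x along the case's x, either way round. Set on, it rests with its hooks on the beads, 71 mm above the bench, and bears 5 N there; 9 to 14 N straight down on the bar's middle snap it home, the plate on the rim at 60 mm.
- clip_l (a point): Centre of the rounded hook (5 mm thick, 50 mm long along x) at the foot of the lid's rigid clip arm on the lid's +y side, 64 mm from the lid's middle and 57 mm below the bar's centre. Snapped, it lies under the case's bead, about 37 mm above the bench.
- clip_r (a point): Centre of the rounded hook (5 mm thick, 50 mm long along x) at the foot of the lid's rigid clip arm on the lid's -y side, 64 mm from the lid's middle and 57 mm below the bar's centre. Snapped, it lies under the case's bead, about 37 mm above the bench.
- flask: Bystander: conical glass flask, 76 mm wide and 116 mm high; origin at the centre of its foot.
- reagent: Bystander: white plastic bottle with a black cap, 64 mm wide, 130 mm high; origin at the centre of its foot.
- beaker: Bystander: glass beaker, 70 mm wide, 85 mm high; origin at the centre of its foot.

How it is judged:
By the outcome, as a careful person would: the job done as asked, in the order asked, and still so for the second after the job is handed in, with the robot touching nothing.
It also fails if it takes over 58 s, if anything falls off the work surface, if the arm or the gripper's body presses on something with over 40 N, if the wrist force passes 120 N, or if a joint passes its speed limit or range.

ROBOT

A 6-joint arm with a two-finger parallel gripper is mounted at the origin on the work surface. World frame = base frame: x ahead of the robot, y to its left, z up, the work surface at z = 0. Lengths are in mm, angles in rad, forces in N, time in s.
With the tool pointing down it reaches from about 350 to 775 mm from the base axis. Payload 7.3 kg.
Tool frame: the origin (TCP) lies between the finger pads; the fingertips stand 25 mm ahead of it and the grasp point (between the pads) lies 6 mm ahead of it; z points along the fingers, y is the line along which they close (so a half turn about z gives the same grasp; the last joint's range is limited). The gripper opens to 92 mm and grips with 3 to 60 N. Pads are 19 mm wide; open, the fingers measure 130 mm over their backs; the gripper's body (75 mm by 190 mm) begins 47 mm behind the grasp point.
Start: joints at [1.157, 0.342, 1.524, -0, 1.275, -0.146], TCP at [138.904, 506.308, 251.741] pointing down, gripper open.
Joint ranges: [-2.53, 2.53], [-0.77, 2.02], [0.04, 2.7], [-1, 4.14], [0.28, 2.66], [-3.11, 3.11]. Speed limits (rad/s): [2.57, 2.57, 3.14, 3.14, 3.14, 3.14].

INTERFACE

Orientations are given as [roll, pitch, yaw] about the fixed x, y, z axes, in that order (R = Rz(yaw) Ry(pitch) Rx(roll)).
In Python, from plant import bot gives the robot as it stands.
- The arm moves only by the tool play_rows, never from a script. Its argument "commands" is a list of rows, each an object of numbers: "x", "y", "z": the shift along the tool's x, y, z in m; "twist": the turn about the tool's z in degrees. In form: [{"x": .., "y": .., "z": .., "twist": ..}, ...]. A call has exactly 8 rows; each row is the pose to reach, as a shift and turn from the pose commanded when the call began, along the tool's axes at that moment; what a row does not reach only later rows make up. A row lasts 1/10 s, in which the tool goes at most 50 mm and 8.59 degrees, less where a joint would pass 70% of its speed; a pose out of reach is approached as far as the arm can. A call with a gripper value outside its range is refused whole. "jaw" is the closure, from 0 (fully open) to 1 (shut), set as the call begins (left out, the last holds). The fingers move at their own pace and stop on an object; the grip force is fixed at half the most. Time passes only in rows, so rows that repeat a pose let the fingers close, or fill a call up. It gives the time, the measured TCP pose, the force, the opening and the grip force at its end, in the units of the state.
- bot.get_obs(): the state, without advancing time (a new reading comes with each control period).
- bot.capture(name): name is "side" or "top"; returns a dict with "pixels" (400x640x3 uint8, red, green, blue), "fx", "fy", "cx", "cy" (pixels), "eye" and "rotation" of the camera in the world. Camera axes: x right, y down, z forward; pixel columns grow to the right and rows downward; lengths in mm; the calibration is good to about 2 mm. A picture is of the moment at which its call begins. There is no depth.
- bot.close_job(): hands the job in; it is judged then, once.
The state is a dict: "time": time; "joint_positions": joint angles; "dq": joint speeds; "tau": joint torques, N m; "tool_pos": TCP position; "tcp_rot": TCP orientation; "contact_force": force on the tool from outside, world axes, zero at the start; "moment": the same for the moment, N m; "grip_width": finger opening in mm; "finger_force": force on a finger pad.
Only numpy, scipy, OpenCV 4.12 (cv2) and the standard library are available. Lean on these libraries where they do the work, as an engineer would, in place of code of your own. Each camera call takes 0.05 s, during which the arm holds its last target. There are 200 camera calls.

## Working session

There is one attempt and no reset: what is moved stays moved. The work goes in short steps, Python scripts to look and compute and a tool call to move; the robot and the scene stay as the last step left them, time stands still between calls to the robot, and variables do not carry over. Pictures are saved under pics/ and viewed, at most 10 in all, crops included, and the job is handed in when it is done.

Besides the shell and the picture viewer there is one more tool, called after "Request:" as name(argument=value, ...) on one line, values as JSON. play_rows: Moves the arm, as the interface text tells. Its arguments: {"type":"object","properties":{"commands":{"type":"array"},"jaw":{"type":"number"}},"required":["commands"]}

```bash
mkdir -p pics
python3 - <<'E'
from plant import bot
import cv2,numpy as np
for n in("top","side"):
    c=bot.capture(n); cv2.imwrite(f"pics/{n}0.png",c["pixels"][:,:,::-1])
    print(n,c["fx"],c["fy"],c["cx"],c["cy"],np.round(c["eye"],1),np.round(c["rotation"],4).tolist())
o=bot.get_obs();print({k:np.round(v,3).tolist() for k,v in o.items()})
E
```

```text
top 397.141509842694 397.141509842694 321.89281753767403 198.2501086376217 [ 540.7  -12.4 1169. ] [-3.0587, 0.0036, -1.5563]
side 426.462098848437 426.462098848437 321.42190866611713 194.96944282055034 [ 383.4 -808.6  705.1] [-2.2144, 0.0118, -0.2833]
{'time': 0.1, 'joint_positions': [1.157, 0.343, 1.525, -0.0, 1.275, -0.146], 'dq': [0.001, -0.003, 0.0, 0.0, 0.001, -0.002], 'tau': [0.002, -43.201, -24.47, 0.072, 0.053, -0.0], 'tool_pos': [138.766, 505.981, 251.101], 'tcp_rot': [-3.14, -0.0, 2.874], 'contact_force': [-0.249, -0.304, 0.119], 'moment': [0.03, 0.087, -0.074], 'finger_force': 0.0, 'grip_width': 92.037}
```

View pics/top0.png

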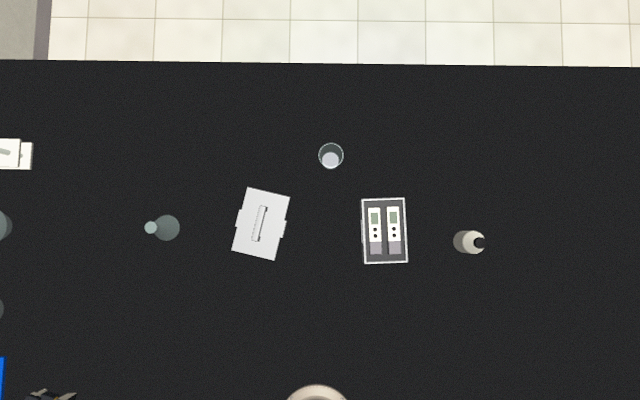

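View pics/side0.png

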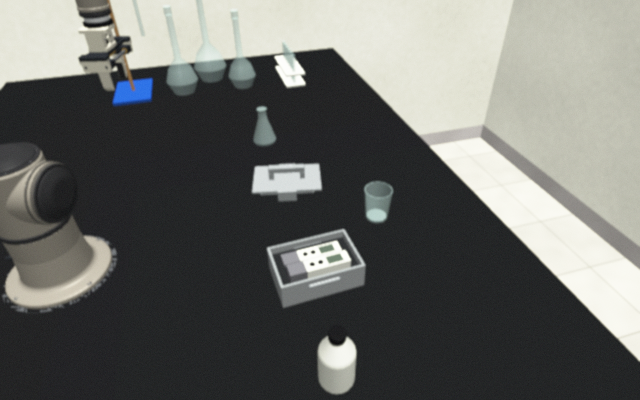

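```bash
cat > h.py <<'E'
from plant import bot
import cv2,numpy as np
from scipy.spatial.transform import Rotation as R
def cam(n):
    c=bot.capture(n); c["R"]=R.from_euler("xyz",c["rotation"]).as_matrix() if np.size(c["rotation"])==3 else np.array(c["rotation"]); return c
def world(c,uv,z):
    uv=np.atleast_2d(uv).astype(float)
    d=np.c_[(uv[:,0]-c["cx"])/c["fx"],(uv[:,1]-c["cy"])/c["fy"],np.ones(len(uv))]@c["R"].T
    e=np.array(c["eye"]); return e+d*((z-e[2])/d[:,2])[:,None]
def proj(c,p):
    q=(np.atleast_2d(p)-np.array(c["eye"]))@c["R"]
    return np.c_[c["fx"]*q[:,0]/q[:,2]+c["cx"],c["fy"]*q[:,1]/q[:,2]+c["cy"]]
def rect(c,box,z,thr):
    """outer rectangle of bright region inside image box, on plane z: centre, sides, yaw of the long side"""
    u0,v0,u1,v1=box
    g=cv2.resize(cv2.cvtColor(c["pixels"],cv2.COLOR_RGB2GRAY)[v0:v1,u0:u1],None,fx=8,fy=8,interpolation=cv2.INTER_CUBIC)
    m=(g>thr).astype(np.uint8)
    m=cv2.morphologyEx(m,cv2.MORPH_OPEN,np.ones((9,9)))
    k=max(cv2.findContours(m,cv2.RETR_EXTERNAL,cv2.CHAIN_APPROX_NONE)[0],key=cv2.contourArea)[:,0]
    w=world(c,(k+.5)/8-.5+[u0,v0],z)[:,:2]
    return w
E
python3 - <<'E'
from h import *
c=cam("top");s=cam("side")
for nm,box,z,t in(("lid",(222,178,300,270),31,110),("case",(352,190,416,272),60,110),("bar",(246,198,274,250),69,0)):
    if nm=="bar":continue
    w=rect(c,box,z,t)
    (x,y),(a,b),an=cv2.minAreaRect(w.astype(np.float32)); print(nm,x,y,a,b,an)
P=c["pixels"][:,:,::-1]
A=cv2.resize(P[180:272,225:301],None,fx=5,fy=5,interpolation=cv2.INTER_CUBIC)
B=cv2.resize(P[180:272,345:421],None,fx=5,fy=5,interpolation=cv2.INTER_CUBIC)
S=s["pixels"][:,:,::-1][150:310,240:400]
S=cv2.resize(S,None,fx=3.3,fy=3.3,interpolation=cv2.INTER_CUBIC)
cv2.imwrite("pics/top1.png",np.hstack([A,B])); cv2.imwrite("pics/side1.png",S)
E
```

```text
lid 561.457763671875 168.05950927734375 142.29750061035156 189.04544067382812 77.39491271972656
case 546.4286499023438 -179.66468811035156 182.82073974609375 127.86328887939453 2.8488943576812744
```

View pics/top1.png

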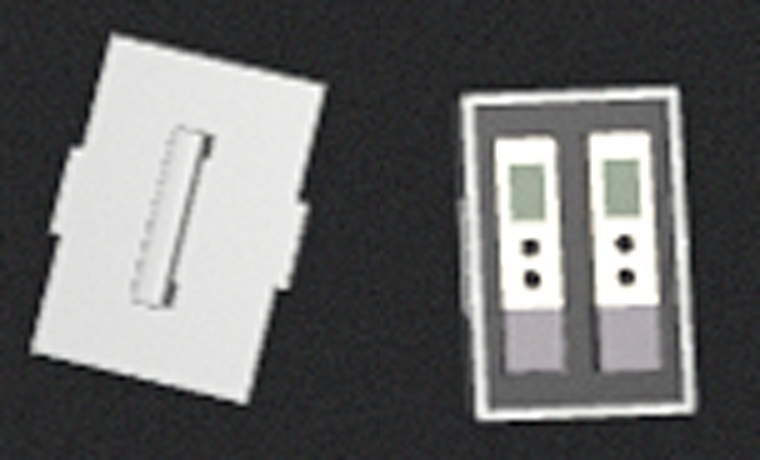

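View pics/side1.png

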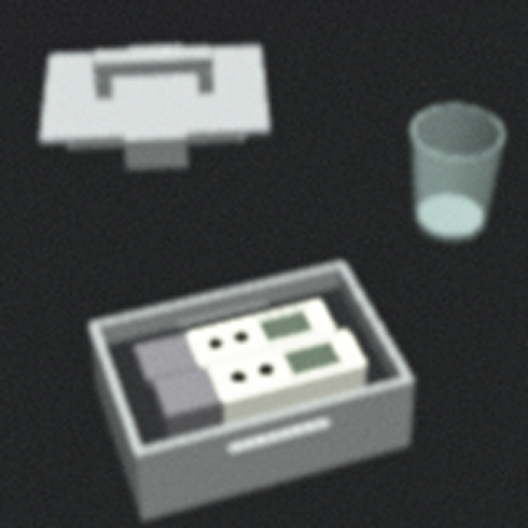

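```bash
cat >> h.py <<'E'
from scipy.optimize import least_squares
def fit(c,box,z,thr,L,W,yaw0=None):
    w=rect(c,box,z,thr)
    (x,y),(a,b),an=cv2.minAreaRect(w.astype(np.float32))
    if yaw0 is None: yaw0=np.radians(an if a>b else an-90)
    def r(p):
        cs,sn=np.cos(p[2]),np.sin(p[2]); d=w-p[:2]
        q=np.abs(np.c_[d@[cs,sn],d@[-sn,cs]])-[(L+p[3])/2,(W+p[3])/2]
        return np.where(q.max(1)<0,q.max(1),np.hypot(*np.maximum(q,0).T))
    o=least_squares(r,[x,y,yaw0,0],loss="cauchy",f_scale=.7)
    return o.x, np.median(np.abs(r(o.x)))
def loc(p,dx,dy,): 
    return p[:2]+[dx*np.cos(p[2])-dy*np.sin(p[2]),dx*np.sin(p[2])+dy*np.cos(p[2])]
E
python3 - <<'E'
from h import *
c=cam("top");s=cam("side")
for n,cc,box,z,t,L,W,y0 in(("lid",c,(222,178,300,270),31,110,186,126,None),("case",c,(352,190,416,272),60,110,180,120,None),
   ("lidS",s,(245,158,328,192),31,110,186,126,-.22),("caseS",s,(262,228,370,292),60,130,180,120,.05)):
    p,e=fit(cc,box,z,t,L,W,y0);print(n,np.round(p[:2],1),np.degrees(p[2]).round(2),p[3].round(1),e.round(2))
    if n=="case":
        q=loc(p,0,-25);print("press at",q)
        print("case corners side px",proj(s,[[*loc(p,a,b),60] for a,b in((90,60),(90,-60),(-90,-60),(-90,60))]).round(1).tolist())
    if n=="lid":print("lid corners side px",proj(s,[[*loc(p,a,b),31] for a,b in((93,63),(93,-63),(-93,-63),(-93,63))]).round(1).tolist())
E
```

```text
lid [561.6 168.2] -12.62 1.9 0.26
lid corners side px [[319.7, 162.7], [322.5, 187.8], [253.1, 191.0], [255.9, 165.5]]
case [ 546.5 -181.5] 2.95 2.4 0.25
press at [ 547.83311387 -206.49061138]
case corners side px [[345.2, 227.9], [366.7, 263.9], [282.6, 286.6], [268.2, 246.6]]
lidS [557.5 167.3] -12.8 3.4 1.43
caseS [ 542.9 -184.3] 2.93 4.0 0.23
```

Request:
play_rows(commands=[{"x": -0.03, "y": -0.03, "z": 0, "twist": 4}, {"x": -0.06, "y": -0.06, "z": 0, "twist": 8}, {"x": -0.09, "y": -0.09, "z": 0, "twist": 12}, {"x": -0.12, "y": -0.12, "z": 0, "twist": 16}, {"x": -0.15, "y": -0.15, "z": 0, "twist": 20}, {"x": -0.18, "y": -0.18, "z": 0, "twist": 24}, {"x": -0.21, "y": -0.21, "z": 0, "twist": 28}, {"x": -0.24, "y": -0.24, "z": 0, "twist": 32}], jaw=1)

```text
time: 1.1
tool_pos: [307.4, 209.8, 251.9]
tcp_rot: [3.141, 0.0, 2.313]
contact_force: [1.0, -0.8, 0.4]
grip_width: 32.3
finger_force: 0.0
```

```bash
cat >> h.py <<'E'
def togo(x,y,z,yawdeg):
    o=bot.get_obs();Rm=R.from_euler("xyz",o["tcp_rot"]).as_matrix()
    d=Rm.T@(np.array([x,y,z])-o["tool_pos"]); yaw=np.degrees(np.arctan2(Rm[1,0],Rm[0,0]))
    print("t",round(o["time"],2),"pos",np.round(o["tool_pos"],1),"yaw",round(yaw,2),"go",np.round(d,1),"twist",round(-((yawdeg-yaw+180)%360-180),2),"F",np.round(o["contact_force"],1),"w",round(o["grip_width"],1))
E
python3 -c "
from h import *
togo(547,-207,110,92.95)"
```

```text
t 1.1 pos [307.4 209.8 251.9] yaw 132.51 go [-469.2 -105.1  142. ] twist 39.56 F [ 1.  -0.8  0.4] w 32.3
```

Request:
play_rows(commands=[{"x": -0.045, "y": -0.01, "z": 0, "twist": 4}, {"x": -0.09, "y": -0.02, "z": 0, "twist": 8}, {"x": -0.135, "y": -0.03, "z": 0, "twist": 12}, {"x": -0.18, "y": -0.04, "z": 0, "twist": 16}, {"x": -0.225, "y": -0.05, "z": 0, "twist": 20}, {"x": -0.27, "y": -0.06, "z": 0, "twist": 24}, {"x": -0.315, "y": -0.07, "z": 0, "twist": 28}, {"x": -0.36, "y": -0.08, "z": 0, "twist": 32}])

```text
time: 1.9
tool_pos: [492.6, -109.5, 251.7]
tcp_rot: [3.141, -0.0, 1.753]
contact_force: [1.1, 0.1, -0.4]
grip_width: 0.5
finger_force: 0.0
```

```bash
python3 -c "
from h import *
togo(547,-207,110,92.95)"
```

```text
t 1.9 pos [ 492.6 -109.5  251.7] yaw 100.46 go [-105.8   35.8  141.7] twist 7.51 F [ 1.1  0.1 -0.4] w 0.5
```

Request:
play_rows(commands=[{"x": -0.035, "y": 0.012, "z": 0.02, "twist": 2.5}, {"x": -0.07, "y": 0.024, "z": 0.05, "twist": 5}, {"x": -0.1058, "y": 0.0358, "z": 0.08, "twist": 7.5}, {"x": -0.1058, "y": 0.0358, "z": 0.11, "twist": 7.5}, {"x": -0.1058, "y": 0.0358, "z": 0.135, "twist": 7.5}, {"x": -0.1058, "y": 0.0358, "z": 0.142, "twist": 7.5}, {"x": -0.1058, "y": 0.0358, "z": 0.142, "twist": 7.5}, {"x": -0.1058, "y": 0.0358, "z": 0.142, "twist": 7.5}])

```text
time: 2.7
tool_pos: [547.4, -205.1, 111.1]
tcp_rot: [3.14, 0.001, 1.626]
contact_force: [0.4, 0.3, -0.3]
grip_width: 0.4
finger_force: 0.0
```

```bash
python3 -c "
from h import *
togo(547,-207,73,92.95)
s=cam('side');t=cam('top')
A=cv2.resize(s['pixels'][170:310,240:400],None,fx=2.5,fy=2.5,interpolation=2);B=cv2.resize(t['pixels'][180:280,340:440],None,fx=3.5,fy=3.5,interpolation=2)
cv2.imwrite('pics/p2.png',np.hstack([A,B])[:,:,::-1])"
```

```text
t 2.7 pos [ 547.4 -205.1  111.1] yaw 93.18 go [-1.8 -0.6 38.1] twist 0.23 F [ 0.4  0.3 -0.3] w 0.4
```

View pics/p2.png

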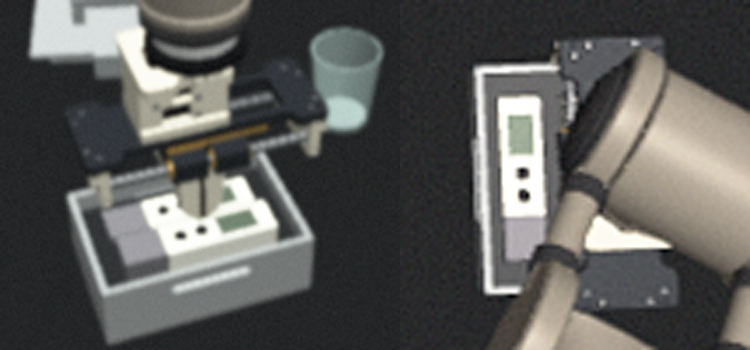

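Request:
play_rows(commands=[{"x": -0.0018, "y": 0, "z": 0.008, "twist": 0}, {"x": -0.0018, "y": 0, "z": 0.016, "twist": 0}, {"x": -0.0018, "y": 0, "z": 0.02, "twist": 0}, {"x": -0.0018, "y": 0, "z": 0.023, "twist": 0}, {"x": -0.0018, "y": 0, "z": 0.026, "twist": 0}, {"x": -0.0018, "y": 0, "z": 0.029, "twist": 0}, {"x": -0.0018, "y": 0, "z": 0.032, "twist": 0}, {"x": -0.0018, "y": 0, "z": 0.034, "twist": 0}])

```text
time: 3.6
tool_pos: [546.4, -206.8, 75.8]
tcp_rot: [-3.141, 0.0, 1.626]
contact_force: [-1.6, -2.0, 2.9]
grip_width: 0.7
finger_force: 1.2
```

Request:
play_rows(commands=[{"x": 0, "y": 0, "z": 0.001, "twist": 0}, {"x": 0, "y": 0, "z": 0.002, "twist": 0}, {"x": 0, "y": 0, "z": 0.003, "twist": 0}, {"x": 0, "y": 0, "z": 0.004, "twist": 0}, {"x": 0, "y": 0, "z": 0.004, "twist": 0}, {"x": 0, "y": 0, "z": 0.005, "twist": 0}, {"x": 0, "y": 0, "z": 0.005, "twist": 0}, {"x": 0, "y": 0, "z": 0.005, "twist": 0}])

```text
time: 4.4
tool_pos: [546.4, -206.7, 73.1]
tcp_rot: [-3.141, 0.0, 1.626]
contact_force: [-9.9, 3.0, 22.8]
grip_width: 0.8
finger_force: 11.3
```

Request:
play_rows(commands=[{"x": 0, "y": 0, "z": -0.01, "twist": 0}, {"x": 0, "y": 0, "z": -0.04, "twist": 0}, {"x": 0, "y": 0, "z": -0.08, "twist": 0}, {"x": 0.02, "y": 0, "z": -0.12, "twist": -4}, {"x": 0.06, "y": 0, "z": -0.14, "twist": -8}, {"x": 0.1, "y": 0, "z": -0.14, "twist": -12}, {"x": 0.14, "y": 0, "z": -0.14, "twist": -16}, {"x": 0.18, "y": 0, "z": -0.14, "twist": -20}], jaw=0.3)

```text
time: 5.2
tool_pos: [536.8, -25.5, 210.9]
tcp_rot: [3.141, 0.0, 1.977]
contact_force: [0.1, -0.4, -0.1]
grip_width: 59.8
finger_force: 0.0
```

```bash
python3 -c "
from h import *
togo(561,168,200,167.4)
s=cam('side')
A=cv2.resize(s['pixels'][220:310,250:380],None,fx=5,fy=5,interpolation=2)
cv2.imwrite('pics/p3.png',A[:,:,::-1])"
```

```text
t 5.2 pos [536.8 -25.5 210.9] yaw 113.3 go [168.1  98.8  10.9] twist -54.1 F [ 0.1 -0.4 -0.1] w 59.8
```

View pics/p3.png

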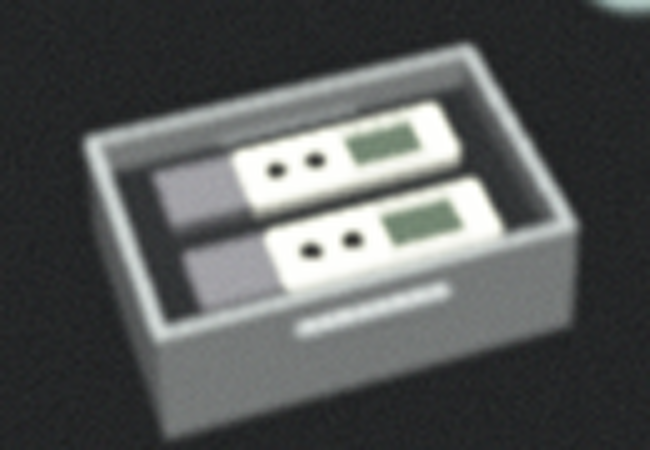

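Request:
play_rows(commands=[{"x": 0.021, "y": 0.0125, "z": 0, "twist": -7}, {"x": 0.042, "y": 0.025, "z": 0, "twist": -14}, {"x": 0.063, "y": 0.037, "z": 0, "twist": -21}, {"x": 0.084, "y": 0.05, "z": 0, "twist": -28}, {"x": 0.105, "y": 0.062, "z": 0, "twist": -35}, {"x": 0.126, "y": 0.075, "z": 0, "twist": -42}, {"x": 0.148, "y": 0.088, "z": 0, "twist": -49}, {"x": 0.168, "y": 0.099, "z": 0.01, "twist": -54}])

```text
time: 6.05
tool_pos: [562.9, 167.7, 201.6]
tcp_rot: [3.14, 0.003, 2.922]
contact_force: [-0.2, 0.3, -0.2]
grip_width: 64.2
finger_force: 0.0
```

```bash
python3 -c "
from h import *
togo(561,168,66,167.4)"
```

```text
t 6.05 pos [562.9 167.7 201.6] yaw 167.42 go [  2.2  -0.3 135.6] twist 0.02 F [-0.2  0.3 -0.2] w 64.2
```

Request:
play_rows(commands=[{"x": 0.001, "y": 0, "z": 0.03, "twist": 0}, {"x": 0.001, "y": 0, "z": 0.06, "twist": 0}, {"x": 0.001, "y": 0, "z": 0.085, "twist": 0}, {"x": 0.001, "y": 0, "z": 0.105, "twist": 0}, {"x": 0.001, "y": 0, "z": 0.12, "twist": 0}, {"x": 0.001, "y": 0, "z": 0.13, "twist": 0}, {"x": 0.001, "y": 0, "z": 0.135, "twist": 0}, {"x": 0.001, "y": 0, "z": 0.135, "twist": 0}])

```text
time: 6.85
tool_pos: [560.8, 166.6, 65.3]
tcp_rot: [-3.141, -0.001, 2.917]
contact_force: [-0.4, -0.8, 0.7]
grip_width: 64.1
finger_force: 0.0
```

Request:
play_rows(commands=[{"x": 0, "y": 0, "z": 0, "twist": 0}, {"x": 0, "y": 0, "z": 0, "twist": 0}, {"x": 0, "y": 0, "z": 0, "twist": 0}, {"x": 0, "y": 0, "z": 0, "twist": 0}, {"x": 0, "y": 0, "z": 0, "twist": 0}, {"x": 0, "y": 0, "z": 0, "twist": 0}, {"x": 0, "y": 0, "z": 0, "twist": 0}, {"x": 0, "y": 0, "z": 0, "twist": 0}], jaw=1)

```text
time: 7.65
tool_pos: [561.0, 166.7, 65.8]
tcp_rot: [3.141, 0.0, 2.917]
contact_force: [-0.1, 0.8, 1.5]
grip_width: 17.4
finger_force: 30.0
```

```bash
python3 -c "
from h import *
togo(561,168,66,167.4)"
```

```text
t 7.65 pos [561.  166.7  65.8] yaw 167.16 go [ 0.2  1.3 -0.2] twist -0.24 F [-0.1  0.8  1.5] w 17.4
```

Request:
play_rows(commands=[{"x": 0, "y": 0, "z": -0.01, "twist": 0}, {"x": 0, "y": 0, "z": -0.025, "twist": 0}, {"x": 0, "y": 0, "z": -0.045, "twist": 0}, {"x": 0, "y": 0, "z": -0.065, "twist": 0}, {"x": 0, "y": 0, "z": -0.085, "twist": 0}, {"x": 0, "y": 0, "z": -0.105, "twist": 0}, {"x": 0, "y": 0, "z": -0.12, "twist": 0}, {"x": 0, "y": 0, "z": -0.12, "twist": 0}])

```text
time: 8.45
tool_pos: [561.8, 166.7, 188.3]
tcp_rot: [3.14, 0.004, 2.917]
contact_force: [0.7, 0.5, -3.2]
grip_width: 17.6
finger_force: 30.0
```

```bash
python3 -c "
from h import *
togo(545.5,-183,186,182.95)
t=cam('top')
p,e=fit(t,(215,165,305,280),157,110,186,126);print(p,np.degrees(p[2]),e)"
```

```text
t 8.45 pos [561.8 166.7 188.3] yaw 167.16 go [ -61.8 -344.6    2. ] twist -15.79 F [ 0.7  0.5 -3.2] w 17.6
[ 5.70499926e+02  2.03432548e+02 -2.23800845e-01  5.80505630e-01] -12.82284389246049 22.05689661802662
```

Request:
play_rows(commands=[{"x": -0.004, "y": -0.02, "z": 0, "twist": -1}, {"x": -0.01, "y": -0.055, "z": 0, "twist": -3}, {"x": -0.017, "y": -0.095, "z": 0, "twist": -5}, {"x": -0.024, "y": -0.135, "z": 0, "twist": -7}, {"x": -0.032, "y": -0.175, "z": 0, "twist": -9}, {"x": -0.039, "y": -0.215, "z": 0, "twist": -11}, {"x": -0.046, "y": -0.255, "z": 0, "twist": -13}, {"x": -0.052, "y": -0.29, "z": 0, "twist": -14}])

```text
time: 9.3
tool_pos: [546.1, -129.5, 184.4]
tcp_rot: [3.141, -0.002, -3.121]
contact_force: [0.3, 0.4, -2.6]
grip_width: 17.4
finger_force: 30.0
```

```bash
python3 -c "
from h import *
togo(545.5,-183,146,182.95)"
```

```text
t 9.3 pos [ 546.1 -129.5  184.4] yaw -178.81 go [  1.6 -53.5  38.3] twist -1.76 F [ 0.3  0.4 -2.6] w 17.4
```

Request:
play_rows(commands=[{"x": 0, "y": -0.02, "z": 0.005, "twist": -0.5}, {"x": 0.001, "y": -0.035, "z": 0.01, "twist": -1}, {"x": 0.0015, "y": -0.047, "z": 0.018, "twist": -1.5}, {"x": 0.0015, "y": -0.053, "z": 0.026, "twist": -1.75}, {"x": 0.0015, "y": -0.0535, "z": 0.034, "twist": -1.75}, {"x": 0.0015, "y": -0.0535, "z": 0.038, "twist": -1.75}, {"x": 0.0015, "y": -0.0535, "z": 0.038, "twist": -1.75}, {"x": 0.0015, "y": -0.0535, "z": 0.038, "twist": -1.75}])

```text
time: 10.1
tool_pos: [546.9, -180.6, 147.8]
tcp_rot: [3.141, 0.0, -3.09]
contact_force: [0.6, -0.1, -2.2]
grip_width: 17.8
finger_force: 30.0
```

```bash
python3 -c "
from h import *
togo(545.5,-183,111,182.95)
t=cam('top');s=cam('side');
A=cv2.resize(s['pixels'][180:310,250:390],None,fx=4.3,fy=4.3,interpolation=2)
B=t['pixels'][180:280,345:430]
B=cv2.resize(B,None,fx=2.3,fy=2.3,interpolation=2);B=np.pad(B,((0,A.shape[0]-B.shape[0]),(0,0),(0,0)))
cv2.imwrite('pics/p4.png',np.hstack([A,B])[:,:,::-1]);cv2.imwrite('pics/p4s_raw.png',s['pixels'][:,:,::-1]);cv2.imwrite('pics/p4t_raw.png',t['pixels'][:,:,::-1])"
```

```text
t 10.1 pos [ 546.9 -180.6  147.8] yaw -177.04 go [ 1.5 -2.4 36.8] twist 0.01 F [ 0.6 -0.1 -2.2] w 17.8
```

View pics/p4.png

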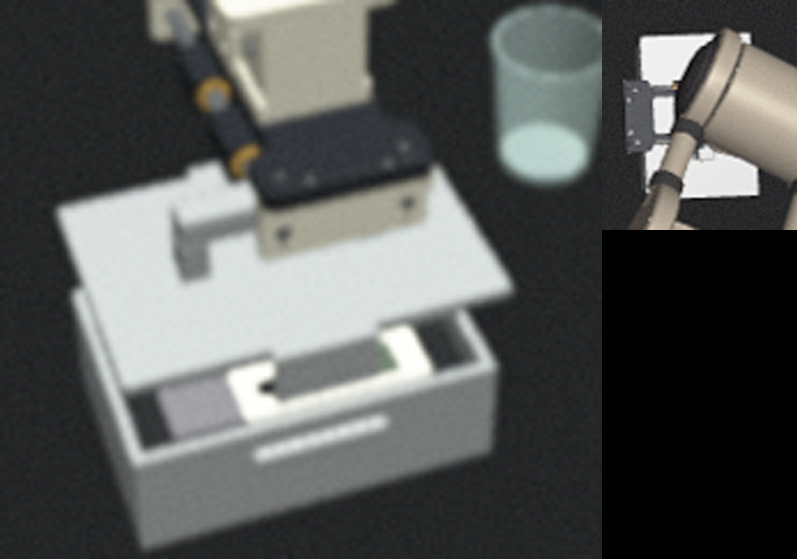

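```bash
cat >> h.py <<'E'
from scipy.ndimage import map_coordinates
def edge(c,a,b,span=5):
    """offset (mm, outward = right of a->b in the image sense given by world normal) of strongest bright-to-dark edge near 3D segment a-b; returns median, spread"""
    a,b=np.array(a,float),np.array(b,float); t=(b-a)/np.linalg.norm(b-a); n=np.array([t[1],-t[0],0])
    f=np.linspace(0,1,60)[:,None]; o=np.arange(-8,8.01,.2)
    g=cv2.cvtColor(c["pixels"],cv2.COLOR_RGB2GRAY).astype(float)
    pts=(a+f*(b-a))[:,None,:]+o[None,:,None]*n
    uv=proj(c,pts.reshape(-1,3)); v=map_coordinates(g,[uv[:,1],uv[:,0]],order=3).reshape(60,-1)
    d=-np.gradient(v.mean(0),.2)          # mean profile, edge straight along segment
    h=[-np.gradient(v[i:i+20].mean(0),.2) for i in(0,40)]
    pk=lambda d:(o[np.argmax(d)] if d.max()>0 else np.nan)
    return np.round([pk(d),pk(h[0]),pk(h[1]),d.max()],1)
E
cat > m.py <<'E'
from h import *
def im(c,f): c=dict(c); c["pixels"]=cv2.imread(f)[:,:,::-1].copy(); return c
t,s=cam("top"),cam("side")
t0,s0=im(t,"pics/top0.png"),im(s,"pics/side0.png");t1,s1=im(t,"pics/p4t_raw.png"),im(s,"pics/p4s_raw.png")
P=np.array([546,-182,np.radians(2.95)])
def seg(L,W,z,side,f0,f1):
    # sides traversed counter-clockwise so right-hand normal is outward
    K={"+x":((1,-1),(1,1)),"+y":((1,1),(-1,1)),"-x":((-1,1),(-1,-1)),"-y":((-1,-1),(1,-1))}[side]
    A,B=[np.array([*loc(P,k[0]*L/2,k[1]*W/2),z]) for k in K]
    return A+f0*(B-A),A+f1*(B-A)
for nm,c,L,W,it in(("caseT",t0,180,120,[("+x",60,.1,.9),("-x",60,.1,.9),("+y",60,.05,.3),("-y",60,.1,.9)]),
 ("caseS",s0,180,120,[("+x",60,.1,.9),("-x",60,.1,.9),("+y",60,.1,.9),("-y",60,.1,.9)]),
 ("lidT",t1,186,126,[("+x",112.8,.65,.9),("-x",112.8,.2,.7),("+y",107.8,.05,.2),("+y",107.8,.75,.9)]),
 ("lidS",s1,186,126,[("+x",112.8,.1,.6),("-x",107.8,.1,.9),("-y",107.8,.03,.3),("-y",107.8,.7,.97)])):
    for sd,z,f0,f1 in it: print(nm,sd,edge(c,*seg(L,W,z,sd,f0,f1)))
E
python3 m.py
```

```text
caseT +x [ 0.8  0.8  1.  45.8]
caseT -x [ 0.2  0.4  0.2 70.4]
caseT +y [ 1.   0.8  1.4 50.8]
caseT -y [ 0.8  0.8  0.8 47.8]
caseS +x [-2.6 -2.4 -2.6 32.2]
caseS -x [ 4.6  5.   4.4 28.2]
caseS +y [ 1.4  1.4  1.2 20.4]
caseS -y [ 2.2  2.2  2.  14.9]
lidT +x [ 2.   1.8  2.  50.1]
lidT -x [-0.6 -1.  -0.4 58.1]
lidT +y [ 2.   1.8  2.2 50.2]
lidT +y [ 2.4  2.   2.8 42.3]
lidS +x [-1.4 -1.4 -1.4 34.5]
lidS -x [ 1.4  2.8  8.  19.9]
lidS -y [-4.2 -3.6 -4.4 16.4]
lidS -y [-3.6 -4.  -2.6 16.6]
```

Request:
play_rows(commands=[{"x": 0.001, "y": -0.001, "z": 0.005, "twist": 0}, {"x": 0.0011, "y": -0.0013, "z": 0.011, "twist": 0}, {"x": 0.0011, "y": -0.0013, "z": 0.017, "twist": 0}, {"x": 0.0011, "y": -0.0013, "z": 0.022, "twist": 0}, {"x": 0.0011, "y": -0.0013, "z": 0.026, "twist": 0}, {"x": 0.0011, "y": -0.0013, "z": 0.029, "twist": 0}, {"x": 0.0011, "y": -0.0013, "z": 0.029, "twist": 0}, {"x": 0.0011, "y": -0.0013, "z": 0.029, "twist": 0}])

```text
time: 11.1
tool_pos: [545.7, -182.6, 118.7]
tcp_rot: [3.142, 0.0, -3.091]
contact_force: [-0.3, -0.6, -3.0]
grip_width: 17.7
finger_force: 30.0
```

```bash
python3 -c "
from h import *
for i in range(3):
    togo(545.9,-181.9,111,182.95);bot.capture('top')
"
```

```text
t 11.1 pos [ 545.7 -182.6  118.7] yaw -177.09 go [-0.2  0.7  7.7] twist -0.04 F [-0.3 -0.6 -3. ] w 17.7
t 11.15 pos [ 545.8 -182.6  118.9] yaw -177.09 go [-0.1  0.7  7.9] twist -0.04 F [ 0.3 -0.1 -1.5] w 17.5
t 11.2 pos [ 545.8 -182.6  118.9] yaw -177.09 go [-0.1  0.7  7.9] twist -0.04 F [-0.6  1.5 -3.7] w 18.0
```

Request:
play_rows(commands=[{"x": 0, "y": 0.0006, "z": 0.001, "twist": 0}, {"x": 0, "y": 0.0006, "z": 0.002, "twist": 0}, {"x": 0, "y": 0.0006, "z": 0.003, "twist": 0}, {"x": 0, "y": 0.0006, "z": 0.004, "twist": 0}, {"x": 0, "y": 0.0006, "z": 0.005, "twist": 0}, {"x": 0, "y": 0.0006, "z": 0.006, "twist": 0}, {"x": 0, "y": 0.0006, "z": 0.006, "twist": 0}, {"x": 0, "y": 0.0006, "z": 0.006, "twist": 0}])

```text
time: 12.05
tool_pos: [545.6, -182.0, 112.7]
tcp_rot: [3.141, -0.0, -3.091]
contact_force: [-0.4, -0.8, -2.5]
grip_width: 17.7
finger_force: 30.0
```

Request:
play_rows(commands=[{"x": 0, "y": 0, "z": 0.0005, "twist": 0}, {"x": 0, "y": 0, "z": 0.001, "twist": 0}, {"x": 0, "y": 0, "z": 0.0015, "twist": 0}, {"x": 0, "y": 0, "z": 0.002, "twist": 0}, {"x": 0, "y": 0, "z": 0.002, "twist": 0}, {"x": 0, "y": 0, "z": 0.002, "twist": 0}, {"x": 0, "y": 0, "z": 0.002, "twist": 0}, {"x": 0, "y": 0, "z": 0.002, "twist": 0}])

```text
time: 12.85
tool_pos: [545.7, -182.0, 110.9]
tcp_rot: [3.142, 0.0, -3.091]
contact_force: [-0.6, 0.2, 1.2]
grip_width: 17.9
finger_force: 30.0
```

```bash
python3 -c "
from h import *
togo(545.9,-181.9,111,182.95)
print(bot.get_obs()['moment'])"
```

```text
t 12.85 pos [ 545.7 -182.   110.9] yaw -177.09 go [-0.2  0.1 -0.1] twist -0.04 F [-0.6  0.2  1.2] w 17.9
[0.20011599 0.16694802 0.00949238]
```

Request:
play_rows(commands=[{"x": 0, "y": 0, "z": 0, "twist": 0}, {"x": 0, "y": 0, "z": 0, "twist": 0}, {"x": 0, "y": 0, "z": 0, "twist": 0}, {"x": 0, "y": 0, "z": 0, "twist": 0}, {"x": 0, "y": 0, "z": 0, "twist": 0}, {"x": 0, "y": 0, "z": 0, "twist": 0}, {"x": 0, "y": 0, "z": 0, "twist": 0}, {"x": 0, "y": 0, "z": 0, "twist": 0}], jaw=0.4)

```text
time: 13.65
tool_pos: [545.6, -182.0, 110.7]
tcp_rot: [3.142, 0.0, -3.091]
contact_force: [0.7, -0.3, -0.6]
grip_width: 55.5
finger_force: 0.0
```

Request:
play_rows(commands=[{"x": 0, "y": 0, "z": -0.01, "twist": 0}, {"x": 0, "y": 0, "z": -0.025, "twist": 0}, {"x": 0, "y": 0, "z": -0.045, "twist": 0}, {"x": 0, "y": 0, "z": -0.065, "twist": 0}, {"x": 0, "y": 0, "z": -0.085, "twist": 0}, {"x": 0, "y": 0.03, "z": -0.1, "twist": 0}, {"x": 0, "y": 0.075, "z": -0.1, "twist": 0}, {"x": 0, "y": 0.12, "z": -0.1, "twist": 0}])

```text
time: 14.45
tool_pos: [539.6, -61.4, 212.1]
tcp_rot: [-3.141, 0.002, -3.093]
contact_force: [0.6, 0.5, -0.5]
grip_width: 55.2
finger_force: 0.0
```

```bash
python3 -c "
from h import *
togo(545.7,-182,132,92.95)
s=cam('side');t=cam('top')
A=cv2.resize(s['pixels'][190:310,250:390],None,fx=3.4,fy=3.4,interpolation=2)
B=cv2.resize(t['pixels'][180:275,345:440],None,fx=3.4,fy=3.4,interpolation=2);B=np.pad(B,((0,A.shape[0]-B.shape[0]),(0,0),(0,0)))
cv2.imwrite('pics/p5.png',np.hstack([A,B])[:,:,::-1])"
```

```text
t 14.45 pos [539.6 -61.4 212.1] yaw -177.2 go [   0.  -120.7   80.2] twist 89.85 F [ 0.6  0.5 -0.5] w 55.2
```

View pics/p5.png

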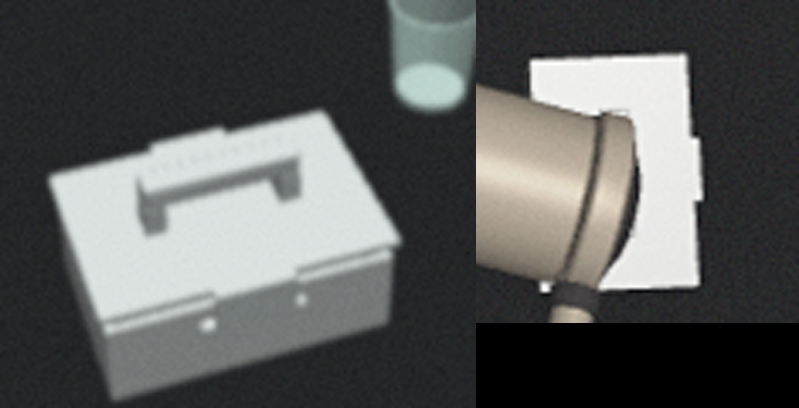

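Request:
play_rows(commands=[{"x": 0, "y": -0.015, "z": 0, "twist": 8}, {"x": 0, "y": -0.03, "z": 0, "twist": 16}, {"x": 0, "y": -0.045, "z": 0, "twist": 24}, {"x": 0, "y": -0.06, "z": 0, "twist": 32}, {"x": 0, "y": -0.075, "z": 0, "twist": 40}, {"x": 0, "y": -0.09, "z": 0, "twist": 48}, {"x": 0, "y": -0.105, "z": 0, "twist": 56}, {"x": 0, "y": -0.12, "z": 0, "twist": 64}], jaw=1)

```text
time: 15.35
tool_pos: [545.6, -183.4, 211.3]
tcp_rot: [3.141, 0.001, 2.069]
contact_force: [-0.4, -0.5, 0.4]
grip_width: 0.6
finger_force: 0.0
```

```bash
python3 -c "
from h import *
togo(545.7,-182,149,92.95)"
```

```text
t 15.35 pos [ 545.6 -183.4  211.3] yaw 118.56 go [ 1.2  0.8 62.3] twist 25.61 F [-0.4 -0.5  0.4] w 0.6
```

Request:
play_rows(commands=[{"x": 0.001, "y": 0, "z": 0.01, "twist": 7}, {"x": 0.001, "y": 0, "z": 0.02, "twist": 14}, {"x": 0.001, "y": 0, "z": 0.032, "twist": 21}, {"x": 0.001, "y": 0, "z": 0.044, "twist": 25.6}, {"x": 0.001, "y": 0, "z": 0.055, "twist": 25.6}, {"x": 0.001, "y": 0, "z": 0.062, "twist": 25.6}, {"x": 0.001, "y": 0, "z": 0.062, "twist": 25.6}, {"x": 0.001, "y": 0, "z": 0.062, "twist": 25.6}])

```text
time: 16.15
tool_pos: [545.3, -181.3, 149.0]
tcp_rot: [3.141, 0.0, 1.629]
contact_force: [-0.4, -0.4, -0.9]
grip_width: 0.8
finger_force: 0.0
```

```bash
python3 -c "
from h import *
togo(545.7,-182,139,92.95)"
```

```text
t 16.15 pos [ 545.3 -181.3  149. ] yaw 93.36 go [-0.7  0.4 10. ] twist 0.41 F [-0.4 -0.4 -0.9] w 0.8
```

Request:
play_rows(commands=[{"x": -0.0007, "y": 0.0004, "z": 0.004, "twist": 0.4}, {"x": -0.0007, "y": 0.0004, "z": 0.007, "twist": 0.4}, {"x": -0.0007, "y": 0.0004, "z": 0.01, "twist": 0.4}, {"x": -0.0007, "y": 0.0004, "z": 0.012, "twist": 0.4}, {"x": -0.0007, "y": 0.0004, "z": 0.014, "twist": 0.4}, {"x": -0.0007, "y": 0.0004, "z": 0.016, "twist": 0.4}, {"x": -0.0007, "y": 0.0004, "z": 0.018, "twist": 0.4}, {"x": -0.0007, "y": 0.0004, "z": 0.02, "twist": 0.4}])

```text
time: 16.95
tool_pos: [546.2, -181.6, 129.3]
tcp_rot: [3.14, -0.0, 1.621]
contact_force: [-0.6, -0.3, -1.1]
grip_width: 0.7
finger_force: 0.0
```

Request:
play_rows(commands=[{"x": 0, "y": 0, "z": 0.0005, "twist": 0}, {"x": 0, "y": 0, "z": 0.001, "twist": 0}, {"x": 0, "y": 0, "z": 0.0015, "twist": 0}, {"x": 0, "y": 0, "z": 0.002, "twist": 0}, {"x": 0, "y": 0, "z": 0.0025, "twist": 0}, {"x": 0, "y": 0, "z": 0.0025, "twist": 0}, {"x": 0, "y": 0, "z": 0.0025, "twist": 0}, {"x": 0, "y": 0, "z": 0.0025, "twist": 0}])

```text
time: 17.75
tool_pos: [545.6, -181.6, 128.2]
tcp_rot: [3.141, 0.0, 1.622]
contact_force: [-5.2, 3.3, 16.8]
grip_width: 0.5
finger_force: 8.4
```

Snapped (bar top at 103 mm, firm stop). Retract and check.

Request:
play_rows(commands=[{"x": 0, "y": 0, "z": -0.005, "twist": 0}, {"x": 0, "y": 0, "z": -0.02, "twist": 0}, {"x": 0, "y": 0, "z": -0.045, "twist": 0}, {"x": 0, "y": 0, "z": -0.075, "twist": 0}, {"x": 0.03, "y": 0, "z": -0.1, "twist": 0}, {"x": 0.075, "y": 0, "z": -0.1, "twist": 0}, {"x": 0.12, "y": 0, "z": -0.1, "twist": 0}, {"x": 0.16, "y": 0, "z": -0.1, "twist": 0}])

```text
time: 18.55
tool_pos: [536.8, -20.2, 226.0]
tcp_rot: [-3.141, -0.0, 1.621]
contact_force: [-0.4, 0.1, -0.2]
grip_width: 0.2
finger_force: 0.0
```

```bash
python3 -c "
from h import *
s=cam('side');t=cam('top')
A=cv2.resize(s['pixels'][190:310,250:390],None,fx=3.4,fy=3.4,interpolation=2)
B=cv2.resize(t['pixels'][180:275,345:440],None,fx=3.4,fy=3.4,interpolation=2);B=np.pad(B,((0,A.shape[0]-B.shape[0]),(0,0),(0,0)))
cv2.imwrite('pics/p6.png',np.hstack([A,B])[:,:,::-1])
P=np.array([545.7,-182,np.radians(2.95)])
for z in(65,76):print(z,(proj(s,[[*loc(P,a,b),z] for a,b in((93,63),(93,-63),(-93,-63),(-93,63))])-[250,190])*3.4)"
```

```text
65 [[325.39157435 120.042139  ]
 [402.74015751 248.57380624]
 [105.12793997 328.81185354]
 [ 54.49760238 185.38964101]]
76 [[325.76037674 107.55026332]
 [403.7353743  235.68663267]
 [103.79559219 315.82237204]
 [ 52.94006513 172.71963567]]
```

View pics/p6.png

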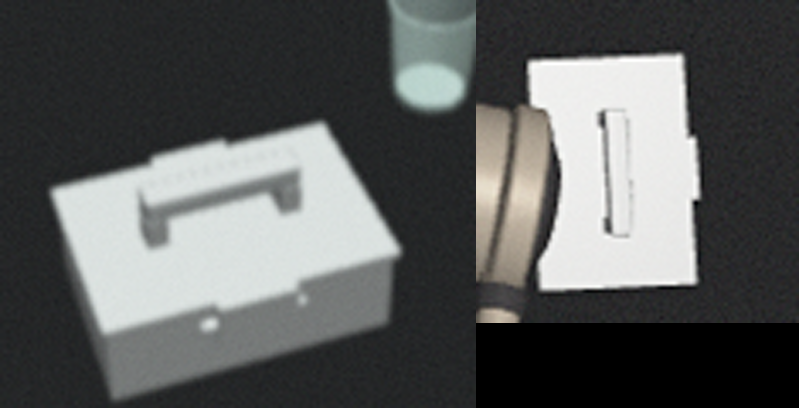

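The lid's corners now sit at about (325,122), (401,252), (106,332) and (52,188). These match the predicted positions for the plate resting on the rim (top at 65 mm), so both sides are home and level.

```bash
python3 -c "
from plant import bot
print(bot.close_job())"
```

```text
the job is handed in; nothing more can be done
None
```

The proud tester is pressed home level with its neighbour, and the lid was set on the case, let go and snapped down on both sides. The glassware and bottle were not touched, and I handed the job in at about 19 s; no verdict came back.

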